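# Fold up the jar carrier and lift it level

### The job

Get the folding jar carrier ready to take away: with it standing on the table, fold all four of its hinged walls up until they are upright so the two jars cannot slide out, then take it by its handle, lift it straight up about 10 cm clear of the table and keep it still and level there for at least two seconds. Finish while still holding it in the air: do not put it down or let go. Both jars must stay standing in it, never tip the carrier, and leave the bottle, cup and tub around it alone.

Things in the scene. Friction and masses are not known exactly. Their poses are not given: they have to be found in the camera images.
- jar_carrier: Loose folding carrier on the table: cardboard base 130 (x) by 200 (y) mm, 6 mm thick, a plywood handle standing along its middle (along y), a hinged cardboard wall on each of its four edges. Origin: centre of the base's underside; z up, x across the handle, y along it. About 0.5 kg empty, 0.7 kg with its two jars. Yaw within 0.5 rad. It slides if pushed with more than about 3 N.
- handle (a point): Centre of the handle's grip bar, 118 mm above the carrier's underside. The bar is 18 mm wide (carrier x), 24 mm tall and 120 mm long (carrier y), top at 130 mm; below it the handle is a 12 mm thick board with a hand slot. Grip it from above, closing across carrier x. The bar is nearly over the centre of mass.
- wall_front (a joint): Wall hinged on the carrier's -x side (nearest the robot at yaw 0): 0 = flat outwards, 1.57 = upright, stop at 1.6; starts at 0.6 to 1.0. 196 mm long (along carrier y), 55 mm from hinge to free edge, 5 mm thick; hinge line at mid-thickness, 65 mm from the carrier's centre, 6 mm above its underside. Stiff hinge (0.03 N m), stays put. Push it from outside, inwards and up.
- wall_front_edge (a point): Middle of the free edge of wall_front; on its axis of thickness, 55 mm from the hinge line.
- wall_back (a joint): Wall hinged on the carrier's +x side (farthest from the robot): 0 = flat outwards, 1.57 = upright, stop at 1.6; starts at 0.6 to 1.0. 196 mm long (along carrier y), 55 mm from hinge to free edge, 5 mm thick; hinge line at mid-thickness, 65 mm from the carrier's centre, 6 mm above its underside. Stiff hinge (0.03 N m), stays put. Push it from outside, inwards and up.
- wall_back_edge (a point): Middle of the free edge of wall_back; on its axis of thickness, 55 mm from the hinge line.
- wall_left (a joint): Wall hinged on the carrier's +y end: 0 = flat outwards, 1.57 = upright, stop at 1.6; starts at 0.6 to 1.0. 114 mm long (along carrier x), 55 mm from hinge to free edge, 5 mm thick; hinge line at mid-thickness, 100 mm from the carrier's centre, 6 mm above its underside. Stiff hinge (0.03 N m), stays put. Push it from outside, inwards and up.
- wall_left_edge (a point): Middle of the free edge of wall_left; on its axis of thickness, 55 mm from the hinge line.
- wall_right (a joint): Wall hinged on the carrier's -y end: 0 = flat outwards, 1.57 = upright, stop at 1.6; starts at 0.6 to 1.0. 114 mm long (along carrier x), 55 mm from hinge to free edge, 5 mm thick; hinge line at mid-thickness, 100 mm from the carrier's centre, 6 mm above its underside. Stiff hinge (0.03 N m), stays put. Push it from outside, inwards and up.
- wall_right_edge (a point): Middle of the free edge of wall_right; on its axis of thickness, 55 mm from the hinge line.
- jar_a: Small closed pigment jar, 38 mm diameter, 50 mm tall, about 0.1 kg, standing loose on the carrier's base on the -x side of the handle. Origin: centre of its underside, z up.
- jar_b: Small closed pigment jar, 38 mm diameter, 50 mm tall, about 0.1 kg, standing loose on the carrier's base on the +x side of the handle. Origin: centre of its underside, z up.
- paint_bottle: Bystander: paint bottle, 52 mm diameter, 110 mm tall, standing by a corner of the carrier. Origin: centre of its underside.
- mixing_cup: Bystander: open white cup, 72 mm diameter, 75 mm tall, by a corner of the carrier. Origin: centre of its underside.
- paint_tub: Bystander: squat paint tub, 68 mm diameter, 60 mm tall, by a corner of the carrier. Origin: centre of its underside.
Mind the look-alikes: they are no part of the job. What is shaped like the jar_a but blue or turquoise is not meant.

How it is judged (in metres and radians):
On the way, in this order (a step that is already met when the one before it is completed fails the run):
1. all four walls are upright (past 1.3 rad) while the carrier stands on the table (value of joint each of wall_front, wall_back, wall_left, wall_right above 1.3 rad and height (world z) of jar_carrier below 0.02 m), for 0.2 s.
2. the carrier is held by the fingers 60 to 160 mm above the table, level and still, for 1.5 s (height (world z) of jar_carrier between 0.06 and 0.16 m and angle between jar_carrier's own z axis and vertical below 0.12 rad and linear speed of jar_carrier below 0.03 m/s and angular speed of jar_carrier below 0.15 rad/s and contact force between jar_carrier and the fingers above 2 N), for 1.5 s.
At the end, for the whole second after the job is handed in: The fingers hold the carrier with its underside 60 to 160 mm above the table, tilted less than 0.12 rad, moving slower than 30 mm/s and 0.15 rad/s, resting on nothing else; all four walls stay past 1.3 rad (about 75 degrees) and both jars stand upright on its base between the walls (all of step 2 and value of joint each of wall_front, wall_back, wall_left, wall_right above 1.3 rad and angle between each of jar_a, jar_b's own z axis and vertical below 0.3 rad and x of jar_a in the frame of jar_carrier between -0.065 and 0.065 m and y of jar_a in the frame of jar_carrier between -0.1 and 0.1 m and z of jar_a in the frame of jar_carrier between 0 and 0.02 m and x of jar_b in the frame of jar_carrier between -0.065 and 0.065 m and y of jar_b in the frame of jar_carrier between -0.1 and 0.1 m and z of jar_b in the frame of jar_carrier between 0 and 0.02 m and contact force between jar_carrier and paint_bottle below 0.1 N and contact force between jar_carrier and mixing_cup below 0.1 N and contact force between jar_carrier and paint_tub below 0.1 N); the arm keeps its last pose, push and grip.
It fails at once if the carrier was tipped by more than 0.35 rad (angle between jar_carrier's own z axis and vertical above 0.35 rad).
It fails at once if a jar in the carrier fell over (angle between any of jar_a, jar_b's own z axis and vertical above 0.7 rad).
It fails at once if the bottle, cup or tub was moved more than 30 mm (distance of any of paint_bottle, mixing_cup, paint_tub from where it was at the start of the episode above 0.03 m).
It also fails if it takes over 72 s, if anything falls off the work surface, if the arm or the gripper's body presses on something with over 40 N, if the wrist force passes 120 N, or if a joint passes its speed limit or range.

### The arm

A 6-joint arm with a two-finger parallel gripper is mounted at the origin on the work surface. World frame = base frame: x ahead of the robot, y to its left, z up, the work surface at z = 0. Lengths are in m, angles in degrees, forces in N, time in s.
With the tool pointing down it reaches from about 0.375 to 0.925 m from the base axis. Payload 5.7 kg.
Tool frame: the origin (TCP) lies on the centre line of the jaws, within the pads' length; the fingertips stand 8 mm ahead of it and the grasp point (between the pads) lies 11 mm behind it; z points along the fingers, x is the direction in which the jaws open and shut, and the axes are right-handed (so a half turn about z gives the same grasp; the last joint's range is limited). The gripper opens to 85 mm and grips with 20 to 120 N. Pads are 22 mm wide; open, the fingers measure 114 mm over their backs; the gripper's body (76 mm by 85 mm) begins 54 mm behind the grasp point. The pads swing forward as they close: fully open they stand 13 mm farther back than shut.
Start: joints at [59.525, 20.558, 86.54, -0, 72.909, -6.595], TCP at [0.243, 0.549, 0.239] pointing down, gripper open.
Joint ranges: [-170.27, 170.27], [-57.76, 135], [12.27, 136.19], [-55.21, 235.2], [11.17, 155.16], [-170.74, 170.74]. Speed limits (degrees/s): [136.94, 136.94, 180, 180, 180, 180].

### API

Orientations are given as [roll, pitch, yaw] about the fixed x, y, z axes, in that order (R = Rz(yaw) Ry(pitch) Rx(roll)).
In Python, from workcell import * gives the robot as it stands.
- The arm moves only by the shell command python3 -m creep 'ROWS'. ROWS is JSON, a list of rows, each a list of 5 numbers: the gripper's target within -1 to 1 (shut at 1, half-way at 0, fully open at -1), then the shift along the tool's x, y, z in cm, then the turn about the tool's z in rad. A call has 1 to 5 rows; each row shifts and turns the commanded pose from where the row before left it, along the tool's axes as they then stand; what a row does not reach is not made up. A row lasts 1/10 s, in which the tool goes at most 50 mm and 8.59 degrees, less where a joint would pass 70% of its speed; a pose out of reach is approached as far as the arm can. A call with a gripper value outside its range is refused whole. The fingers move at their own pace and stop on an object; the grip force is fixed at half the most. Time passes only in rows, so rows that do not move let the fingers close. It gives the time, the measured TCP pose, the force and the opening at its end, in the units of the state.
- state(): the state, without advancing time (a new reading comes with each control period).
- read_camera(name): name is "scene" or "top" or "wrist"; returns a dict with "frame" (420x560x3 uint8, blue, green, red), "z_map" (420x560 float32, m along the optical axis (not along the pixel's ray), 0 where there is no reading), "fx", "fy", "cx", "cy" (pixels), "extrinsics" (4x4, takes a point from world to camera coordinates); the wrist camera has in their place "mount" (4x4, takes a point from camera to tool coordinates, whose origin is the TCP and whose axes are the tool frame's). Camera axes: x right, y down, z forward; pixel columns grow to the right and rows downward; lengths in m; the calibration is good to about 2 mm. The wrist camera is an equidistant fisheye: a pixel r from the principal point sees the ray r / f radians off the axis. A picture is of the moment at which its call begins: read the wrist's pose just before it.
- close_job(): hands the job in, once; it reports no verdict.
The state is a dict: "time": time; "joint_positions": joint angles; "qd": joint speeds; "joint_torque": joint torques, N m; "position": TCP position; "orientation": TCP orientation; "force": force on the tool from outside, world axes, zero at the start; "ft_torque": the same for the moment, N m; "finger_gap": finger opening in m.
Only numpy, scipy, OpenCV 4.12 (cv2) and the standard library are available. Lean on these libraries where they do the work, as an engineer would, in place of code of your own. Each camera call takes 0.05 s, during which the arm holds its last target. There are 200 camera calls.

## Working session

There is one attempt and no reset: what is moved stays moved. The work goes in short steps, Python scripts to look and compute and a shell command to move; the robot and the scene stay as the last step left them, time stands still between calls to the robot, and variables do not carry over. Pictures are saved under pics/ and viewed, about 8 in all and at most 12, crops included, and the job is handed in when it is done.

```bash
mkdir -p pics; ls
python3 - <<'E'
from workcell import *
import cv2,numpy as np
s=state();print(s)
for n in("scene","top"):
    c=read_camera(n);cv2.imwrite(f"pics/{n}0.png",c["frame"]);np.savez(f"{n}0.npz",**c)
    print(n,c["fx"],c["fy"],c["cx"],c["cy"],np.round(c["extrinsics"],3).tolist())
E
```

```text
pics
{'time': 0.0, 'joint_positions': array([ 5.95225154e+01,  2.05990695e+01,  8.66011855e+01,  1.07350378e-03,
        7.29081884e+01, -6.59576983e+00]), 'qd': array([ 0.17850595,  0.04651644,  0.02457164, -0.05190366, -0.02158111,
        0.15141803]), 'joint_torque': array([-5.91180160e-04, -5.27622771e+01, -2.78623563e+01, -1.08833651e-04,
        1.29370895e-02, -2.18861192e-05]), 'position': array([0.24257072, 0.54803045, 0.23842719]), 'orientation': array([-1.79986525e+02,  1.07607747e-01,  6.61179814e+01]), 'force': array([ 0.42615879, -0.85951714,  0.02062173]), 'ft_torque': array([-0.00849879, -0.00979407, -0.03388917]), 'finger_gap': 0.0856350640513444}
scene 490.4591142479264 490.4591142479264 278.3089564821164 221.32502170567042 [[0.105, 0.994, 0.011, -0.088], [0.835, -0.082, -0.544, -0.446], [-0.54, 0.067, -0.839, 1.567], [0.0, 0.0, 0.0, 1.0]]
top 391.25753928939434 391.25753928939434 279.9547926578517 202.37645814351848 [[0.003, -1.0, -0.013, 0.02], [-0.982, -0.0, -0.19, 0.585], [0.19, 0.014, -0.982, 0.741], [0.0, 0.0, 0.0, 1.0]]
```

View pics/scene0.png

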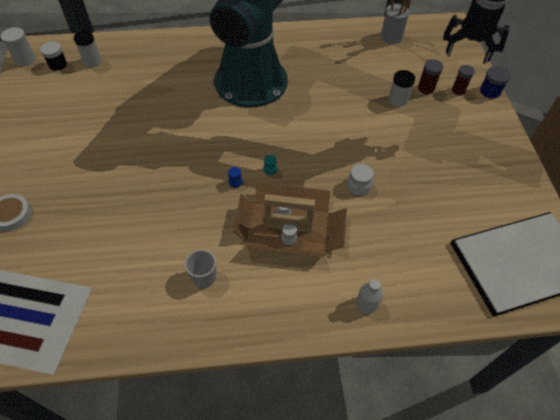

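View pics/top0.png

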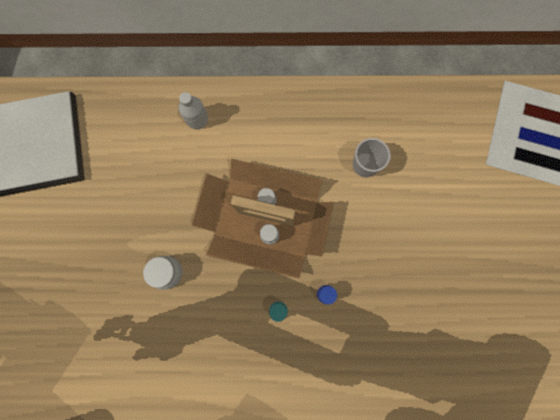

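The top view shows the carrier at about (265,220). The handle bar runs from (232,201) to (295,214), with jars at (266,196) and (269,234). The cup is at (372,155), the tub at (160,272), the bottle at (190,105), and the blue and teal look-alikes are below. Next I'll measure from the depth map.

```bash
cat > h.py <<'E'
from workcell import *
import cv2,numpy as np
def cloud(n,save=None):
    c=read_camera(n);z=c["z_map"].astype(float);v,u=np.indices(z.shape)
    P=np.stack([(u-c["cx"])/c["fx"]*z,(v-c["cy"])/c["fy"]*z,z],-1)
    E=np.array(c["extrinsics"]);W=(P-E[:3,3])@E[:3,:3]
    W[z<=0]=np.nan
    if save:cv2.imwrite(save,c["frame"])
    return W,c["frame"]
def carrier(W,lo=.122,hi=.138,box=(.42,.72,-.1,.2)):
    x,y,z=W[...,0],W[...,1],W[...,2]
    m=(z>lo)&(z<hi)&(x>box[0])&(x<box[1])&(y>box[2])&(y<box[3])
    m=cv2.morphologyEx(m.astype(np.uint8),cv2.MORPH_CLOSE,np.ones((3,3)))
    n,l,st,_=cv2.connectedComponentsWithStats(m)
    k=1+np.argmax(st[1:,4]); p=W[(l==k)]; p=p[(p[:,2]>lo)&(p[:,2]<hi)]
    (c,sz,a)=cv2.minAreaRect((p[:,:2]*1000).astype(np.float32))
    b=cv2.boxPoints((c,sz,a));e=[b[1]-b[0],b[2]-b[1]];e=max(e,key=np.linalg.norm)
    yaw=np.arctan2(-e[0],e[1]); yaw=(yaw+np.pi/2)%np.pi-np.pi/2
    return np.array(c)/1000,sz,yaw,len(p),np.median(p[:,2])
def loc(W,c,yaw):
    d=W[...,:2]-c;ca,sa=np.cos(yaw),np.sin(yaw)
    return np.stack([d[...,0]*ca+d[...,1]*sa,-d[...,0]*sa+d[...,1]*ca,W[...,2]],-1)
def walls(L):
    # free-edge profile of each wall: outward offset from hinge & height, binned
    for nm,s,ax,h,half in(("front",-1,0,.065,.06),("back",1,0,.065,.06),("left",1,1,.1,.04),("right",-1,1,.1,.04)):
        o=s*L[...,ax]-h;t=L[...,1-ax];z=L[...,2]-.006
        m=(abs(t)<half)&(o>-.03)&(o<.075)&(z>.012)&(z<.08)
        r=np.hypot(o,z);m&=(r<.066)&(r>.03)
        if m.sum()<5:print(nm,"few",m.sum());continue
        print(nm,m.sum(),"ang",np.round(np.percentile(np.arctan2(z[m],-o[m]*-1),[20,50,80]),2),"rmax",np.round(np.percentile(r[m],95),3))
E
python3 - <<'E'
from h import *
Ws={n:cloud(n)[0] for n in("top","scene")}
for n,W in Ws.items():
    r=carrier(W);print(n,r);c,yaw=r[0],r[2]
    walls(loc(W,c,yaw))
W=Ws["top"];x,y,z=np.moveaxis(W,-1,0)
print("table",np.nanmedian(z))
m=((z>.035)&(x>.3)&(x<.85)&(abs(y)<.4)).astype(np.uint8)
n,l,st,_=cv2.connectedComponentsWithStats(m)
for k in range(1,n):
    if st[k,4]>40:
        p=W[l==k];t=p[p[:,2]>np.percentile(p[:,2],95)-.01];print(st[k],"top",t.mean(0).round(3),"loc",loc(t.mean(0),c,yaw).round(3),p.min(0).round(3),p.max(0).round(3))
E
```

```text
top (array([0.56249579, 0.05340242]), (119.59912109375, 18.926776885986328), np.float32(-0.23964429), 644, np.float64(0.12916010040251413))
front 778 ang [0.68 0.71 0.77] rmax 0.056
back 692 ang [0.98 1.01 1.06] rmax 0.056
left 434 ang [0.68 0.71 0.74] rmax 0.054
right 347 ang [1.02 1.04 1.06] rmax 0.055
scene (array([0.56329724, 0.05350871]), (119.19300079345703, 21.756107330322266), np.float32(-0.23873103), 401, np.float64(0.12990901345175934))
front 456 ang [0.67 0.71 0.77] rmax 0.055
back 294 ang [0.98 1.06 2.03] rmax 0.058
left 261 ang [0.7  0.74 0.77] rmax 0.056
right 219 ang [1.02 1.05 1.08] rmax 0.056
table -0.0007624695849795299
[178  92  27  32 633] top [0.787 0.212 0.108] loc [0.18  0.207 0.108] [0.762 0.187 0.035] [0.811 0.237 0.113]
[353 138  37  37 621] top [ 0.683 -0.167  0.073] loc [ 0.168 -0.186  0.073] [ 0.645 -0.201  0.035] [ 0.716 -0.13   0.078]
[230 159  92  29 823] top [0.652 0.031 0.048] loc [ 0.091 -0.001  0.048] [ 0.621 -0.064  0.035] [0.679 0.128 0.054]
[191 174  20  52 284] top [0.593 0.188 0.039] loc [-0.003  0.138  0.039] [0.54  0.17  0.035] [0.649 0.205 0.043]
[ 230  188   65   37 1152] top [0.562 0.053 0.129] loc [-0.002 -0.001  0.129] [ 0.54  -0.006  0.035] [0.615 0.113 0.133]
[313 202  21  55 446] top [ 0.532 -0.069  0.049] loc [-0.001 -0.127  0.049] [ 0.477 -0.087  0.035] [ 0.589 -0.046  0.056]
[260 225  17  17 239] top [0.522 0.045 0.055] loc [-0.038 -0.018  0.055] [0.506 0.029 0.041] [0.538 0.061 0.059]
[205 250  95  28 499] top [0.461 0.076 0.038] loc [-0.105 -0.002  0.038] [ 0.435 -0.017  0.035] [0.489 0.174 0.045]
[143 257  33  31 811] top [0.444 0.261 0.059] loc [-0.165  0.174  0.059] [0.415 0.233 0.035] [0.475 0.291 0.063]
[319 286  18  18 260] top [ 0.401 -0.072  0.05 ] loc [-0.128 -0.16   0.05 ] [ 0.385 -0.089  0.035] [ 0.418 -0.056  0.054]
[269 303  18  19 261] top [0.368 0.026 0.049] loc [-0.184 -0.073  0.049] [0.351 0.009 0.037] [0.385 0.042 0.052]
```

Carrier centre is (0.563, 0.0535) with yaw −13.7°. Wall angles are about 0.71 front, 1.01 back, 0.72 left and 1.05 right. I'll shut the gripper, move beside the left wall and align the tool with the carrier.

```bash
cat > t.py <<'E'
import sys,numpy as np
from workcell import *
C=np.array([.563,.0535]);Y=-.239
def show():
    s=state();p=s["position"];o=np.radians(s["orientation"]);d=p[:2]-C
    ex=np.array([np.cos(Y),np.sin(Y)]);ey=np.array([-np.sin(Y),np.cos(Y)])
    print("t",round(s["time"],2),"loc",(np.array([d@ex,d@ey,p[2]])*100).round(2),"yaw err(rad)",round(o[2]-Y,3),"rp",s["orientation"][:2].round(1),"F",s["force"].round(1),"gap",round(s["finger_gap"],4))
if __name__=="__main__":show()
E
python3 -c "
from workcell import *
print(read_camera('wrist')['mount'])"
python3 -m creep '[[1,-1.27,3.85,0,0],[1,-1.27,3.85,0,0],[1,-1.27,3.85,0,0],[1,-1.27,3.85,0,0],[1,-1.27,3.85,0,0]]'
python3 -m creep '[[1,-1.27,3.85,0,0],[1,-1.27,3.85,0,0],[1,-1.27,3.85,0,0],[1,-1.27,3.85,0,0],[1,-1.27,3.85,0,0]]'
python3 -m creep '[[1,-1.27,3.85,0,0],[1,-1.27,3.85,0,0],[1,0,0,0,0.139],[1,0,0,0,0.139],[1,0,0,0,0.139]]'
python3 -m creep '[[1,0,0,0,0.139],[1,0,0,0,0.139],[1,0,0,0,0.139],[1,0,0,0,0.139],[1,0,0,0,0.139]]'
python3 -m creep '[[1,0,0,0,0.139],[1,0,0,0,0.139],[1,0,0,0,0],[1,0,0,0,0]]'
python3 t.py
```

```text
[[ 9.99999880e-01 -1.45329645e-04  4.67830434e-04 -6.88707690e-04]
 [-9.98567849e-06  9.48737189e-01  3.16066048e-01 -8.08827001e-02]
 [-4.89781897e-04 -3.16066015e-01  9.48737073e-01 -1.34175676e-01]
 [ 0.00000000e+00  0.00000000e+00  0.00000000e+00  1.00000000e+00]]
time: 0.75
position: [0.3941, 0.4114, 0.2392]
orientation: [-180.0, 0.0, 66.1]
force: [0.5, -0.2, 0.8]
finger_gap: 0.0123
time: 1.25
position: [0.5445, 0.2753, 0.2392]
orientation: [-180.0, 0.0, 66.1]
force: [0.6, 1.0, 0.2]
finger_gap: 0.0001
time: 1.75
position: [0.6038, 0.2216, 0.2388]
orientation: [-180.0, 0.0, 41.8]
force: [-0.2, 0.6, 0.1]
finger_gap: -0.0001
time: 2.25
position: [0.6035, 0.2222, 0.2391]
orientation: [180.0, 0.0, 2.1]
force: [0.5, 0.6, 0.3]
finger_gap: 0.0001
time: 2.65
position: [0.6036, 0.2222, 0.2392]
orientation: [180.0, 0.0, -13.3]
force: [-0.6, 0.5, 0.6]
finger_gap: 0.0002
t 2.65 loc [-0.05 17.35 23.92] yaw err(rad) 0.007 rp [180.   0.] F [-0.6  0.5  0.6] gap 0.0002
```

```bash
python3 -m creep '[[1,0,0,4,-0.007],[1,0,0,4,0],[1,0,0,4,0],[1,0,0,4,0],[1,0,0,3,0]]'
python3 -m creep '[[1,0,0,2,0],[1,0,0,0,0],[1,0,1,0,0],[1,0,1,0,0]]'
python3 -m creep '[[1,0,0.4,-0.4,0],[1,0,0.4,-0.35,0],[1,0,0.5,-0.3,0],[1,0,0.5,-0.25,0]]'
python3 -m creep '[[1,0,0.5,-0.15,0],[1,0,0.5,-0.1,0],[1,0,0.4,0,0],[1,0,0.2,0,0],[1,0,0,0,0]]'
python3 t.py
python3 - <<'E'
from h import *
W,_=cloud("top","pics/top1.png")
r=carrier(W);print(r);walls(loc(W,r[0],r[2]))
W,_=cloud("scene","pics/scene1.png")
r=carrier(W);print(r);walls(loc(W,r[0],r[2]))
E
```

```text
time: 3.15
position: [0.6025, 0.2219, 0.0468]
orientation: [179.9, 0.1, -12.9]
force: [0.2, 0.7, -0.4]
finger_gap: -0.0004
time: 3.55
position: [0.6004, 0.2028, 0.0309]
orientation: [-179.9, -0.2, -13.0]
force: [1.4, 13.0, 9.7]
finger_gap: -0.0001
time: 3.95
position: [0.5953, 0.1847, 0.0433]
orientation: [-180.0, -0.1, -13.1]
force: [0.6, 0.2, 0.1]
finger_gap: -0.0
time: 4.45
position: [0.5909, 0.1691, 0.0444]
orientation: [180.0, 0.1, -13.1]
force: [0.1, -0.3, -0.2]
finger_gap: -0.0001
t 4.45 loc [-0.03 11.89  4.44] yaw err(rad) 0.01 rp [1.8e+02 1.0e-01] F [ 0.1 -0.3 -0.2] gap -0.0001
(array([0.5618418 , 0.05134229]), (120.350830078125, 18.66427230834961), np.float32(-0.23938262), 648, np.float64(0.12905343954131432))
front 768 ang [0.69 0.71 0.77] rmax 0.056
back 701 ang [0.98 1.01 1.06] rmax 0.056
left 258 ang [1.44 1.49 1.51] rmax 0.056
right 353 ang [1.01 1.04 1.06] rmax 0.056
(array([0.56288379, 0.05099107]), (118.99236297607422, 22.771560668945312), np.float32(-0.20267522), 403, np.float64(0.12998062451943046))
front 465 ang [0.67 0.72 0.79] rmax 0.055
back 287 ang [0.98 1.08 2.02] rmax 0.058
left 92 ang [1.44 1.47 1.51] rmax 0.058
right 220 ang [1.02 1.05 1.09] rmax 0.057
```

View pics/scene1.png

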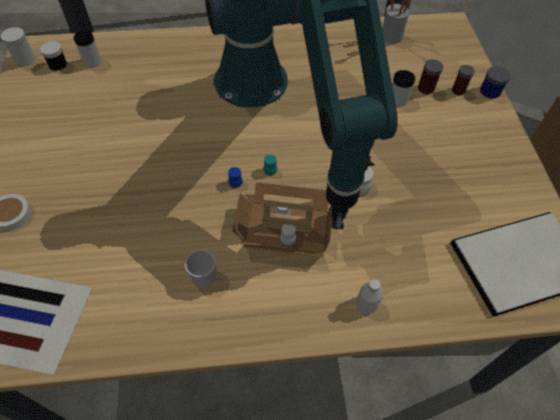

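Left wall is up (about 1.48). The carrier slid about 2 mm, and there was a brief 13 N touch, so I'll use slower contact from here. Next is the back wall.

```bash
sed -i 's/^C=.*/C=np.array([.5625,.0512]);Y=-.239/' t.py
python3 -m creep '[[1,0,-0.5,-1,0.01],[1,0,0,-4,0],[1,0,0,-4,0],[1,0,0,-4,0],[1,0,0,-2.5,0]]'
python3 -m creep '[[1,2.25,2.1,0,0],[1,2.25,2.1,0,0],[1,2.25,2.1,0,0],[1,2.25,2.1,0,0],[1,2.25,2.1,0,0]]'
python3 -m creep '[[1,2.25,2.1,0,0],[1,0,0,0,0],[1,0,0,3.5,0],[1,0,0,3.5,0],[1,0,0,3.5,0]]'
python3 -m creep '[[1,0,0,3.5,0],[1,0,0,1.5,0],[1,0,0,1,0],[1,0,0,0.5,0],[1,0,0,0,0]]'
python3 t.py
```

```text
time: 5.05
position: [0.5939, 0.1753, 0.2039]
orientation: [-179.9, -0.2, -13.7]
force: [1.9, -0.7, -0.6]
finger_gap: 0.0002
time: 5.55
position: [0.6777, 0.0454, 0.2007]
orientation: [-180.0, -0.0, -13.7]
force: [0.0, -0.7, 0.3]
finger_gap: -0.0
time: 6.05
position: [0.6939, 0.0211, 0.0947]
orientation: [-180.0, -0.1, -13.7]
force: [0.0, 0.2, -0.3]
finger_gap: 0.0001
time: 6.55
position: [0.6945, 0.0203, 0.0306]
orientation: [-180.0, -0.1, -13.7]
force: [0.2, 0.1, -0.5]
finger_gap: 0.0003
t 6.55 loc [13.55  0.12  3.06] yaw err(rad) 0.0 rp [-1.8e+02 -1.0e-01] F [ 0.2  0.1 -0.5] gap 0.0003
```

```bash
python3 -m creep '[[1,-0.5,0,0,0],[1,-0.5,0,0,0],[1,-0.4,-0.1,0,0],[1,-0.4,-0.15,0,0],[1,-0.4,-0.2,0,0]]'
python3 t.py
python3 -m creep '[[1,-0.4,-0.2,0,0],[1,-0.4,-0.2,0,0],[1,-0.4,-0.15,0,0],[1,-0.4,-0.1,0,0],[1,-0.4,-0.1,0,0]]'
python3 t.py
python3 -m creep '[[1,-0.3,0,0,0],[1,-0.3,0,0,0],[1,0,0,0,0]]'
python3 t.py
python3 - <<'E'
from h import *
for n in("top","scene"):
    W,_=cloud(n)
    r=carrier(W);print(r);walls(loc(W,np.array([.5625,.0512]),-.239))
E
```

```text
time: 7.05
position: [0.6733, 0.0299, 0.0301]
orientation: [180.0, -0.0, -13.7]
force: [-0.2, -0.0, 0.3]
finger_gap: -0.0003
t 7.05 loc [11.27  0.55  3.01] yaw err(rad) -0.0 rp [180.  -0.] F [-0.2 -0.   0.3] gap -0.0003
time: 7.55
position: [0.6555, 0.0419, 0.0298]
orientation: [180.0, 0.0, -13.7]
force: [0.7, -2.8, 2.5]
finger_gap: 0.0
t 7.55 loc [9.26 1.3  2.98] yaw err(rad) 0.0 rp [180.   0.] F [ 0.7 -2.8  2.5] gap 0.0
time: 7.85
position: [0.6504, 0.043, 0.0307]
orientation: [-180.0, -0.1, -13.7]
force: [0.5, -1.9, 6.1]
finger_gap: -0.0003
t 7.85 loc [8.73 1.29 3.07] yaw err(rad) 0.0 rp [-1.8e+02 -1.0e-01] F [ 0.5 -1.9  6.1] gap -0.0003Traceback (most recent call last):
  File "<stdin>", line 4, in <module>
  File "h.py", line 15, in carrier
    k=1+np.argmax(st[1:,4]); p=W[(l==k)]; p=p[(p[:,2]>lo)&(p[:,2]<hi)]
        ~~~~~~~~~^^^^^^^^^^
    return _wrapfunc(a, 'argmax', axis=axis, out=out, **kwds)
    return bound(*args, **kwds)
ValueError: attempt to get argmax of an empty sequence
```

I put the small lifts in the y column by mistake, which gave a harmless 1.2 cm sideways drift. The handle is hidden in the top view, so I'll look at the scene camera.

Run:
```python
from h import *
W,f=cloud("scene");r=carrier(W);print(r);walls(loc(W,r[0],-.239))
W,g=cloud("top");walls(loc(W,r[0],-.239))
a=cv2.resize(f[160:290,200:380],None,fx=3,fy=3);b=cv2.resize(g[110:290,160:380],None,fx=1,fy=1)
cv2.imwrite("pics/s2.png",a)
```

```text
(array([0.55114337, 0.00316261]), (21.388689041137695, 20.338157653808594), np.float32(-0.15344119), 73, np.float64(0.1299531096082085))
front 175 ang [0.67 0.72 0.77] rmax 0.055
back 222 ang [1.42 1.44 1.47] rmax 0.057
left 89 ang [0.42 0.6  1.48] rmax 0.065
right 152 ang [1.99 2.08 2.2 ] rmax 0.054
front few 0
back 41 ang [1.49 1.53 1.56] rmax 0.055
left few 0
right 226 ang [1.98 2.06 2.17] rmax 0.052
```

View pics/s2.png

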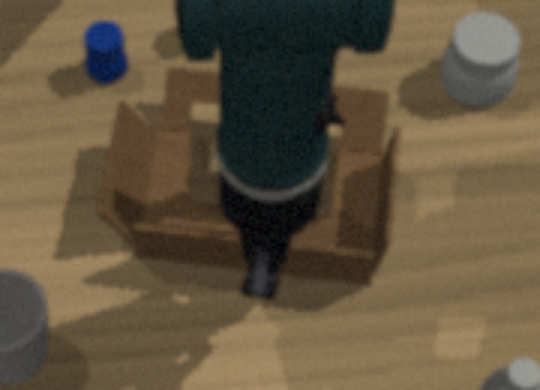

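```bash
python3 -m creep '[[1,0.6,0,-0.5,0],[1,0,0,-4,0],[1,0,0,-4,0],[1,0,0,-4,0],[1,0,0,-4.5,0]]'
python3 -m creep '[[1,-1.55,3.0,0,0],[1,-1.55,3.0,0,0],[1,-1.55,3.0,0,0],[1,-1.55,3.0,0,0],[1,-1.55,3.0,0,0]]'
python3 -m creep '[[1,-1.55,3.0,0,0],[1,0,0,0,0]]'
python3 t.py
python3 - <<'E'
from h import *
for n in("top","scene"):
    W,_=cloud(n)
    r=carrier(W);print(r);walls(loc(W,r[0],r[2] if n=="top" else -.239))
E
```

```text
time: 8.5
position: [0.6549, 0.0419, 0.2004]
orientation: [180.0, 0.2, -13.7]
force: [0.8, -0.5, 0.3]
finger_gap: 0.0
time: 9.0
position: [0.5439, -0.0863, 0.1997]
orientation: [-180.0, 0.0, -13.7]
force: [-0.1, 0.6, 0.3]
finger_gap: -0.0003
time: 9.2
position: [0.5199, -0.1131, 0.1996]
orientation: [180.0, 0.2, -13.9]
force: [0.1, 0.2, -0.3]
finger_gap: -0.0005
t 9.2 loc [ -0.25 -16.97  19.96] yaw err(rad) -0.003 rp [180.    0.2] F [ 0.1  0.2 -0.3] gap -0.0005
(array([0.56197278, 0.05120181]), (120.14218139648438, 18.484437942504883), np.float32(-0.23844373), 643, np.float64(0.12927821556610355))
front 775 ang [0.68 0.71 0.76] rmax 0.056
back 456 ang [1.5  1.53 1.93] rmax 0.057
left 238 ang [1.45 1.49 1.5 ] rmax 0.056
right 349 ang [1.02 1.04 1.06] rmax 0.056
(array([0.56316443, 0.0509295 ]), (119.1081314086914, 22.195079803466797), np.float32(-0.24525201), 398, np.float64(0.12991306170125205))
front 464 ang [0.66 0.71 0.76] rmax 0.055
back 435 ang [1.44 1.47 1.96] rmax 0.058
left 99 ang [1.43 1.48 1.5 ] rmax 0.058
right 214 ang [1.02 1.06 1.09] rmax 0.056
```

Back wall is up (about 1.5) and the carrier hasn't moved. Now the right wall.

```bash
python3 -m creep '[[1,0.2,0,3.5,0],[1,0,0,3.5,0],[1,0,0,3.5,0],[1,0,0,3,0],[1,0,0,1.5,0]]'
python3 -m creep '[[1,0,-0.3,1,0],[1,0,-0.5,0.4,0],[1,0,-0.5,0,0],[1,0,-0.5,0,0],[1,0,-0.4,-0.1,0]]'
python3 -m creep '[[1,0,-0.4,-0.2,0],[1,0,-0.4,-0.2,0],[1,0,-0.4,-0.2,0],[1,0,-0.4,-0.15,0],[1,0,-0.4,-0.1,0]]'
python3 t.py
python3 -m creep '[[1,0,-0.3,-0.1,0],[1,0,-0.2,0,0],[1,0,-0.1,0,0],[1,0,0,0,0]]'
python3 t.py
```

```text
time: 9.8
position: [0.5243, -0.11, 0.0471]
orientation: [-180.0, 0.2, -13.6]
force: [-0.8, 0.7, 0.4]
finger_gap: -0.0002
time: 10.3
position: [0.5309, -0.0897, 0.0377]
orientation: [180.0, -0.1, -13.7]
force: [0.2, 0.2, -0.8]
finger_gap: -0.0001
time: 10.8
position: [0.535, -0.0706, 0.0456]
orientation: [180.0, -0.0, -13.7]
force: [0.7, -0.7, 0.6]
finger_gap: -0.0001
t 10.8 loc [  0.21 -12.48   4.56] yaw err(rad) -0.0 rp [180.  -0.] F [ 0.7 -0.7  0.6] gap -0.0001
time: 11.2
position: [0.536, -0.0648, 0.0461]
orientation: [-180.0, 0.0, -13.7]
force: [0.3, 0.2, -0.4]
finger_gap: 0.0001
t 11.2 loc [  0.17 -11.9    4.61] yaw err(rad) 0.0 rp [-180.    0.] F [ 0.3  0.2 -0.4] gap 0.0001
```

```bash
python3 -m creep '[[1,0,0.5,-0.5,0],[1,0,0,-4,0],[1,0,0,-4,0],[1,0,0,-4,0],[1,0,0,-3,0]]'
python3 -m creep '[[1,-2.5,-2.07,0,0],[1,-2.5,-2.07,0,0],[1,-2.5,-2.07,0,0],[1,-2.5,-2.07,0,0],[1,-2.5,-2.07,0,0]]'
python3 -m creep '[[1,-2.5,-2.07,0,0],[1,0,0,0,0],[1,0,0,4,0],[1,0,0,4,0],[1,0,0,4,0]]'
python3 -m creep '[[1,0,0,3,0],[1,0,0,1.3,0],[1,0,0,0.7,0],[1,0,0,0,0]]'
python3 t.py
python3 - <<'E'
from h import *
for n in("top","scene"):
    W,_=cloud(n)
    r=carrier(W);print(r);walls(loc(W,r[0],r[2] if n=="top" else -.239))
E
```

```text
time: 11.7
position: [0.5354, -0.0704, 0.2041]
orientation: [180.0, -0.1, -13.7]
force: [-0.4, 0.2, -1.0]
finger_gap: -0.0003
time: 12.2
position: [0.437, 0.0608, 0.2016]
orientation: [-180.0, -0.0, -13.7]
force: [-0.3, -0.1, 0.4]
finger_gap: -0.0003
time: 12.7
position: [0.4199, 0.0858, 0.0808]
orientation: [-180.0, -0.2, -13.7]
force: [0.9, -0.5, -0.4]
finger_gap: -0.0003
time: 13.1
position: [0.4187, 0.0858, 0.0308]
orientation: [180.0, 0.1, -13.7]
force: [0.8, -0.2, 0.4]
finger_gap: 0.0003
t 13.1 loc [-14.79  -0.04   3.08] yaw err(rad) -0.0 rp [1.8e+02 1.0e-01] F [ 0.8 -0.2  0.4] gap 0.0003
(array([0.56168951, 0.05124519]), (120.04061126708984, 18.71686553955078), np.float32(-0.23902929), 645, np.float64(0.1291812235173799))
front 244 ang [0.71 1.89 2.04] rmax 0.057
back 455 ang [1.49 1.52 1.92] rmax 0.057
left 241 ang [1.45 1.48 1.5 ] rmax 0.056
right 160 ang [1.45 1.5  1.53] rmax 0.056
(array([0.56355853, 0.05072142]), (118.95686340332031, 23.146312713623047), np.float32(-0.22307932), 405, np.float64(0.12985454033374846))
front 467 ang [0.66 0.71 0.76] rmax 0.055
back 430 ang [1.44 1.48 1.96] rmax 0.058
left 102 ang [1.43 1.47 1.49] rmax 0.058
right 117 ang [1.48 1.52 1.54] rmax 0.058
```

Right wall is up too (about 1.5). Front wall next.

```bash
python3 -m creep '[[1,0.5,0,0,0],[1,0.5,0,0,0],[1,0.5,0,0,0],[1,0.4,0,-0.2,0],[1,0.4,0,-0.3,0]]'
python3 -m creep '[[1,0.4,0,-0.35,0],[1,0.4,0,-0.3,0],[1,0.4,0,-0.25,0],[1,0.4,0,-0.2,0],[1,0.4,0,-0.15,0]]'
python3 t.py
python3 -m creep '[[1,0.4,0,-0.1,0],[1,0.4,0,-0.1,0],[1,0.4,0,0,0],[1,0.4,0,0,0],[1,0.3,0,0,0]]'
python3 -m creep '[[1,0.2,0,0,0],[1,0.1,0,0,0],[1,0,0,0,0]]'
python3 t.py
python3 -m creep '[[1,-0.6,0,-0.5,0],[1,0,0,-4,0],[1,0,0,-4,0],[1,0,0,-4,0],[-0.4,0,0,-4,0]]'
python3 t.py
python3 - <<'E'
from h import *
for n in("top","scene"):
    W,f=cloud(n)
    r=carrier(W);print(r);walls(loc(W,r[0],r[2] if n=="top" else -.239))
    if n=="scene":cv2.imwrite("pics/s3.png",cv2.resize(f[160:290,200:380],None,fx=3,fy=3))
E
```

```text
time: 13.7
position: [0.4415, 0.0808, 0.0365]
orientation: [180.0, -0.0, -13.7]
force: [-0.2, 0.1, 0.3]
finger_gap: -0.0
time: 14.2
position: [0.4546, 0.0773, 0.0487]
orientation: [179.9, 0.6, -13.7]
force: [-15.5, 9.6, 19.7]
finger_gap: -0.0001
t 14.2 loc [-11.1   -0.02   4.87] yaw err(rad) -0.001 rp [179.9   0.6] F [-15.5   9.6  19.7] gap -0.0001
time: 14.7
position: [0.46, 0.0756, 0.0513]
orientation: [179.9, 1.9, -13.8]
force: [-45.6, 22.8, 71.3]
finger_gap: 0.0002
time: 15.0
position: [0.461, 0.0754, 0.0518]
orientation: [179.9, 2.1, -13.8]
force: [-45.3, 23.9, 76.1]
finger_gap: -0.0001
t 15.0 loc [-10.43  -0.05   5.18] yaw err(rad) -0.002 rp [179.9   2.1] F [-45.3  23.9  76.1] gap -0.0001
time: 15.5
position: [0.4759, 0.0724, 0.2178]
orientation: [180.0, -0.0, -13.7]
force: [1.0, -0.0, -0.7]
finger_gap: 0.0132
t 15.5 loc [-8.910e+00  1.000e-02  2.178e+01] yaw err(rad) 0.0 rp [180.  -0.] F [ 1.  -0.  -0.7] gap 0.0132
(array([ 0.54899646, -0.00383009]), (7.393662929534912, 18.54477882385254), np.float32(1.5687639), 45, np.float64(0.12910682380458113))
front 277 ang [1.8  1.95 2.13] rmax 0.06
back few 0
left 144 ang [1.76 1.95 2.27] rmax 0.051
right 15 ang [2.03 2.06 2.06] rmax 0.063
(array([0.56376031, 0.05082722]), (119.50924682617188, 21.42428970336914), np.float32(-0.23855901), 395, np.float64(0.1299701397715804))
front 409 ang [1.1  1.15 1.19] rmax 0.057
back 440 ang [1.45 1.48 1.99] rmax 0.058
left 101 ang [1.43 1.48 1.5 ] rmax 0.058
right 120 ang [1.47 1.52 1.54] rmax 0.058
```

View pics/s3.png

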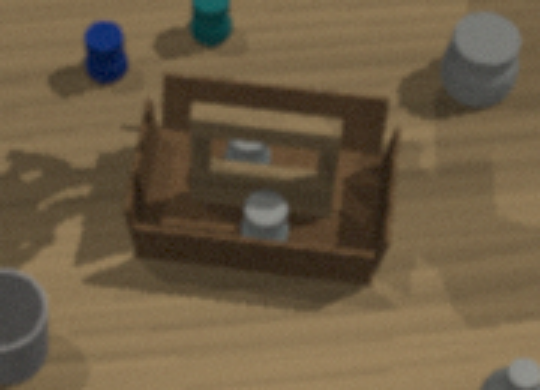

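The front wall jammed at about 1.15 rad. The fingertip was too high, so the edge was caught near the tip and the force reached about 90 N. The carrier has not moved, and both jars stand: (265,215) and (248,150) in the crop. I'll retry with the tip lower, as worked for the back wall, and watch the force in small steps.

```bash
python3 -m creep '[[1,-2.2,0,0,0],[1,-2.2,0,0,0],[1,0,0,4,0],[1,0,0,4,0],[1,0,0,4,0]]'
python3 -m creep '[[1,0,0,4,0],[1,0,0,2,0],[1,0,0,1,0],[1,0,0,0,0],[1,0.5,0,0,0]]'
python3 t.py
python3 -m creep '[[1,0.5,0,0,0],[1,0.5,0,0,0],[1,0.4,0,0,0],[1,0.3,0,0,0],[1,0.2,0,0,0]]'
python3 t.py
```

```text
time: 16.1
position: [0.4334, 0.0828, 0.0948]
orientation: [-180.0, -0.1, -13.7]
force: [-0.1, -0.3, -0.4]
finger_gap: -0.0003
time: 16.6
position: [0.4379, 0.0816, 0.0262]
orientation: [180.0, 0.0, -13.7]
force: [1.2, 0.5, 0.8]
finger_gap: -0.0
t 16.6 loc [-1.283e+01  1.000e-02  2.620e+00] yaw err(rad) 0.0 rp [180.   0.] F [1.2 0.5 0.8] gap -0.0
time: 17.1
position: [0.4571, 0.077, 0.0261]
orientation: [-180.0, -0.0, -13.7]
force: [0.2, 0.2, -0.6]
finger_gap: -0.0001
t 17.1 loc [-1.085e+01  1.000e-02  2.610e+00] yaw err(rad) -0.0 rp [-180.   -0.] F [ 0.2  0.2 -0.6] gap -0.0001
```

```bash
python3 -m creep '[[1,0.3,0,0,0],[1,0.3,0,0,0]]'
python3 -m creep '[[1,0.3,0,0,0],[1,0,0,0,0]]'
python3 t.py
```

```text
time: 17.3
position: [0.4622, 0.0757, 0.0258]
orientation: [180.0, 0.0, -13.7]
force: [-1.3, 0.3, 2.0]
finger_gap: 0.0001
time: 17.5
position: [0.4639, 0.0752, 0.0262]
orientation: [180.0, 0.2, -13.7]
force: [-5.9, 1.2, 12.7]
finger_gap: 0.0001
t 17.5 loc [-10.15  -0.     2.62] yaw err(rad) -0.0 rp [180.    0.2] F [-5.9  1.2 12.7] gap 0.0001
```

The shut gripper's x side has a sloped profile that wedges on the wall edge, while the y side worked well on the end walls. I'll back off, turn 90° and push with the flat side.

```bash
python3 -m creep '[[1,-1,0,0,0],[1,-1.5,0,0,0],[1,-1.5,0,-2,0],[1,0,0,-2,0],[1,0,0,0,-0.143]]'
python3 -m creep '[[1,0,0,0,-0.143],[1,0,0,0,-0.143],[1,0,0,0,-0.143],[1,0,0,0,-0.143],[1,0,0,0,-0.143]]'
python3 -m creep '[[1,0,0,0,-0.143],[1,0,0,0,-0.143],[1,0,0,0,-0.143],[1,0,0,0,-0.143],[1,0,0,0,-0.141]]'
python3 -m creep '[[1,0,0,1,0],[1,0,0,1.5,0],[1,0,0,1,0],[1,0,0,0,0]]'
python3 t.py
python3 - <<'E'
from h import *
for n in("top","scene"):
    W,f=cloud(n)
    r=carrier(W);print(r);walls(loc(W,r[0],r[2] if n=="top" else -.239))
E
```

```text
time: 18.0
position: [0.427, 0.0847, 0.0674]
orientation: [-180.0, -0.2, -5.4]
force: [0.4, -0.5, 0.3]
finger_gap: -0.0001
time: 18.5
position: [0.4261, 0.0845, 0.0657]
orientation: [-180.0, 0.0, 35.8]
force: [0.1, -0.0, -0.2]
finger_gap: 0.0001
time: 19.0
position: [0.4261, 0.0844, 0.0657]
orientation: [-180.0, 0.0, 76.7]
force: [0.1, -0.7, -0.5]
finger_gap: -0.0002
time: 19.4
position: [0.4251, 0.0844, 0.0293]
orientation: [-179.8, 0.1, 76.2]
force: [-0.8, 0.6, 0.8]
finger_gap: 0.0004
t 19.4 loc [-14.13  -0.03   2.93] yaw err(rad) 1.569 rp [-1.798e+02  1.000e-01] F [-0.8  0.6  0.8] gap 0.0004
(array([0.56172357, 0.05125049]), (120.03356170654297, 18.284442901611328), np.float32(-0.23787463), 647, np.float64(0.12906617122854366))
front 222 ang [1.23 1.91 2.05] rmax 0.057
back 454 ang [1.49 1.52 1.93] rmax 0.057
left 240 ang [1.45 1.48 1.5 ] rmax 0.056
right 162 ang [1.45 1.5  1.53] rmax 0.056
(array([0.56365143, 0.05090979]), (119.42556762695312, 22.293354034423828), np.float32(-0.24064553), 406, np.float64(0.12981102108655862))
front 391 ang [1.16 1.2  1.25] rmax 0.057
back 428 ang [1.45 1.48 1.99] rmax 0.058
left 101 ang [1.43 1.47 1.5 ] rmax 0.058
right 118 ang [1.47 1.52 1.54] rmax 0.057
```

```bash
python3 -m creep '[[1,0,0.8,0,0],[1,0,0.8,0,0],[1,0,0.8,0,0],[1,0,0.6,0,0],[1,0,0.4,0,0]]'
python3 t.py
python3 -m creep '[[1,0,0.3,-0.1,0],[1,0,0.3,-0.1,0],[1,0,0.3,-0.1,0]]'
python3 t.py
```

```text
time: 20.0
position: [0.4608, 0.0762, 0.031]
orientation: [179.9, -0.0, 76.3]
force: [0.3, 0.2, -1.0]
finger_gap: -0.0004
t 20.0 loc [-10.47   0.02   3.1 ] yaw err(rad) 1.571 rp [179.9  -0. ] F [ 0.3  0.2 -1. ] gap -0.0004
time: 20.3
position: [0.468, 0.0742, 0.0338]
orientation: [-180.0, 0.0, 76.3]
force: [-1.1, 0.1, 0.8]
finger_gap: 0.0003
t 20.3 loc [-9.73 -0.    3.38] yaw err(rad) 1.571 rp [-180.    0.] F [-1.1  0.1  0.8] gap 0.0003
```

```bash
python3 -m creep '[[1,0,0.3,-0.1,0],[1,0,0.3,-0.05,0]]'
python3 -m creep '[[1,0,0.3,0,0],[1,0,0.1,0,0],[1,0,0,0,0]]'
python3 t.py
```

```text
time: 20.5
position: [0.4739, 0.0729, 0.0354]
orientation: [-180.0, 0.0, 76.3]
force: [-0.2, 0.1, 0.9]
finger_gap: -0.0006
time: 20.8
position: [0.4783, 0.0718, 0.0353]
orientation: [180.0, 0.0, 76.3]
force: [-0.2, 0.2, 1.0]
finger_gap: -0.0001
t 20.8 loc [-8.67  0.01  3.53] yaw err(rad) 1.571 rp [180.   0.] F [-0.2  0.2  1. ] gap -0.0001
```

No force this time. I'll back off, rise, turn back, open, and check.

```bash
python3 -m creep '[[1,0,-0.6,-0.5,0],[1,0,0,-4,0],[1,0,0,-4,0],[1,0,0,-4,0],[1,0,0,-4,0]]'
python3 -m creep '[[1,0,-1.5,0,0.143],[1,0,0,0,0.143],[1,0,0,0,0.143],[1,0,0,0,0.143],[1,0,0,0,0.143]]'
python3 -m creep '[[-0.2,0,0,0,0.143],[-0.2,0,0,0,0.143],[-0.2,0,0,0,0.143],[-0.2,0,0,0,0.143],[-0.2,0,0,0,0.143]]'
python3 -m creep '[[-0.2,0,0,0,0.141],[-0.2,0,0,0,0]]'
python3 t.py
python3 - <<'E'
from h import *
for n in("top","scene"):
    W,f=cloud(n)
    r=carrier(W);print(r);walls(loc(W,r[0],r[2] if n=="top" else -.239))
    if n=="scene":cv2.imwrite("pics/s4.png",cv2.resize(f[160:290,200:380],None,fx=3,fy=3))
E
```

```text
time: 21.3
position: [0.4711, 0.0734, 0.202]
orientation: [-180.0, 0.0, 76.3]
force: [1.4, -0.2, 0.4]
finger_gap: 0.0003
time: 21.8
position: [0.4567, 0.077, 0.2005]
orientation: [-180.0, 0.0, 35.0]
force: [-0.3, 0.7, 0.1]
finger_gap: 0.0002
time: 22.3
position: [0.4567, 0.077, 0.2004]
orientation: [180.0, 0.0, -5.9]
force: [-0.3, -0.3, 0.2]
finger_gap: 0.0512
time: 22.5
position: [0.4568, 0.077, 0.2004]
orientation: [180.0, 0.0, -13.8]
force: [-0.5, -0.3, -1.1]
finger_gap: 0.0513
t 22.5 loc [-1.088e+01  1.000e-02  2.004e+01] yaw err(rad) -0.001 rp [180.   0.] F [-0.5 -0.3 -1.1] gap 0.0513
(array([0.55052832, 0.00555808]), (25.614120483398438, 18.465177536010742), np.float32(-0.20598006), 127, np.float64(0.12905336695891031))
front 132 ang [1.4  1.46 1.94] rmax 0.06
back 307 ang [1.48 1.51 1.55] rmax 0.056
left few 0
right few 0
(array([0.5625025 , 0.05108713]), (119.05229187011719, 22.6157169342041), np.float32(-0.24106967), 398, np.float64(0.129782687062079))
front 257 ang [1.42 1.45 1.49] rmax 0.057
back 443 ang [1.42 1.45 1.95] rmax 0.058
left 99 ang [1.43 1.48 1.49] rmax 0.058
right 118 ang [1.48 1.52 1.54] rmax 0.058
```

View pics/s4.png

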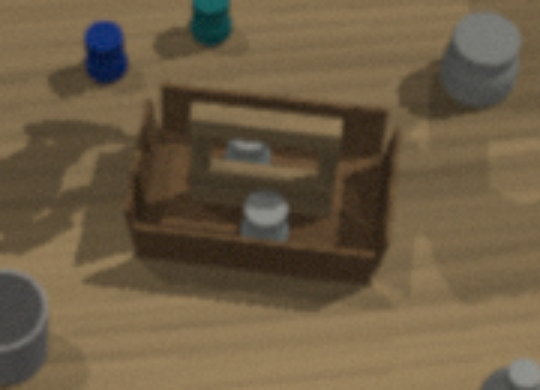

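All four walls are up (about 1.45–1.5) and both jars stand. Now to the handle.

```bash
python3 -m creep '[[-0.2,2.2,0,0,0],[-0.2,2.2,0,0,0],[-0.2,2.2,0,0,0],[-0.2,2.2,0,0,0],[-0.2,2.0,0,0,0]]'
python3 -m creep '[[-0.2,0,0,0,0],[-0.2,0,0,2.5,0],[-0.2,0,0,2.5,0],[-0.2,0,0,2.5,0],[-0.2,0,0,1.2,0]]'
python3 -m creep '[[-0.2,0,0,0.6,0],[-0.2,0,0,0,0]]'
python3 t.py
python3 -m creep '[[1,0,0,0,0],[1,0,0,0,0],[1,0,0,0,0],[1,0,0,0,0],[1,0,0,0,0]]'
python3 -m creep '[[1,0,0,0,0],[1,0,0,0,0],[1,0,0,0,0]]'
python3 t.py
```

```text
time: 23.1
position: [0.5633, 0.0511, 0.2002]
orientation: [180.0, 0.0, -13.5]
force: [-0.5, 0.1, -0.1]
finger_gap: 0.0511
time: 23.6
position: [0.5599, 0.0516, 0.1113]
orientation: [179.9, 0.2, -13.6]
force: [-0.5, -0.4, 0.3]
finger_gap: 0.0513
time: 23.8
position: [0.5619, 0.0514, 0.1071]
orientation: [180.0, 0.1, -13.6]
force: [0.5, -0.2, 0.4]
finger_gap: 0.051
t 23.8 loc [-7.000e-02  1.000e-02  1.071e+01] yaw err(rad) 0.001 rp [1.8e+02 1.0e-01] F [ 0.5 -0.2  0.4] gap 0.051
time: 24.3
position: [0.563, 0.0514, 0.1084]
orientation: [-180.0, -0.1, -13.7]
force: [-1.9, 1.4, 6.5]
finger_gap: 0.0172
time: 24.6
position: [0.563, 0.0514, 0.1084]
orientation: [-180.0, -0.1, -13.7]
force: [-1.9, 0.3, 6.9]
finger_gap: 0.0168
t 24.6 loc [ 0.04  0.03 10.84] yaw err(rad) 0.0 rp [-1.8e+02 -1.0e-01] F [-1.9  0.3  6.9] gap 0.0168
```

```bash
python3 -m creep '[[1,0,0,-0.2,0],[1,0,0,-0.3,0],[1,0,0,-0.5,0],[1,0,0,-0.7,0],[1,0,0,-0.8,0]]'
python3 -m creep '[[1,0,0,-0.8,0],[1,0,0,-0.8,0],[1,0,0,-0.8,0],[1,0,0,-0.8,0],[1,0,0,-0.8,0]]'
python3 -m creep '[[1,0,0,-0.8,0],[1,0,0,-0.8,0],[1,0,0,-0.8,0],[1,0,0,-0.6,0],[1,0,0,-0.4,0]]'
python3 -m creep '[[1,0,0,-0.2,0],[1,0,0,0,0],[1,0,0,0,0],[1,0,0,0,0],[1,0,0,0,0]]'
python3 -m creep '[[1,0,0,0,0],[1,0,0,0,0],[1,0,0,0,0],[1,0,0,0,0],[1,0,0,0,0]]'
python3 -m creep '[[1,0,0,0,0],[1,0,0,0,0],[1,0,0,0,0],[1,0,0,0,0],[1,0,0,0,0]]'
python3 -m creep '[[1,0,0,0,0],[1,0,0,0,0],[1,0,0,0,0],[1,0,0,0,0],[1,0,0,0,0]]'
python3 -m creep '[[1,0,0,0,0],[1,0,0,0,0],[1,0,0,0,0],[1,0,0,0,0],[1,0,0,0,0]]'
python3 t.py
python3 - <<'E'
from h import *
for n in("scene","top"):
    W,f=cloud(n,f"pics/{n}5.png");W[...,2]-=.1
    walls(loc(W,np.array([.5625,.0512]),-.239))
    if n=="scene":cv2.imwrite("pics/s5.png",cv2.resize(f[110:310,180:400],None,fx=3,fy=3))
E
```

```text
time: 25.1
position: [0.5622, 0.0513, 0.1326]
orientation: [180.0, 0.0, -13.7]
force: [0.5, -0.2, -6.8]
finger_gap: 0.0171
time: 25.6
position: [0.5625, 0.0513, 0.1731]
orientation: [180.0, -0.0, -13.7]
force: [-0.3, 0.3, -6.7]
finger_gap: 0.0169
time: 26.1
position: [0.5627, 0.0513, 0.207]
orientation: [-180.0, -0.0, -13.7]
force: [0.5, -0.1, -6.3]
finger_gap: 0.0171
time: 26.6
position: [0.5623, 0.0513, 0.208]
orientation: [180.0, 0.0, -13.7]
force: [-0.2, 0.3, -6.3]
finger_gap: 0.0171
time: 27.1
position: [0.5625, 0.0513, 0.2083]
orientation: [180.0, 0.0, -13.7]
force: [0.4, 0.1, -6.4]
finger_gap: 0.0171
time: 27.6
position: [0.5625, 0.0513, 0.2083]
orientation: [180.0, 0.0, -13.7]
force: [1.3, -0.6, -6.2]
finger_gap: 0.0171
time: 28.1
position: [0.5625, 0.0513, 0.2083]
orientation: [180.0, 0.0, -13.7]
force: [0.7, -0.7, -6.1]
finger_gap: 0.0168
time: 28.6
position: [0.5625, 0.0513, 0.2083]
orientation: [180.0, -0.0, -13.7]
force: [1.3, -0.9, -6.3]
finger_gap: 0.0169
t 28.6 loc [-0.000e+00  1.000e-02  2.083e+01] yaw err(rad) 0.0 rp [180.  -0.] F [ 1.3 -0.9 -6.3] gap 0.0169
front 133 ang [1.41 1.44 1.47] rmax 0.057
back 534 ang [1.42 1.46 1.96] rmax 0.057
left 113 ang [1.43 1.48 1.5 ] rmax 0.057
right 138 ang [1.47 1.51 1.53] rmax 0.058
front 452 ang [1.4  1.45 2.  ] rmax 0.057
back few 0
left 321 ang [1.46 1.49 1.51] rmax 0.056
right 130 ang [1.44 1.48 1.51] rmax 0.056
```

View pics/s5.png

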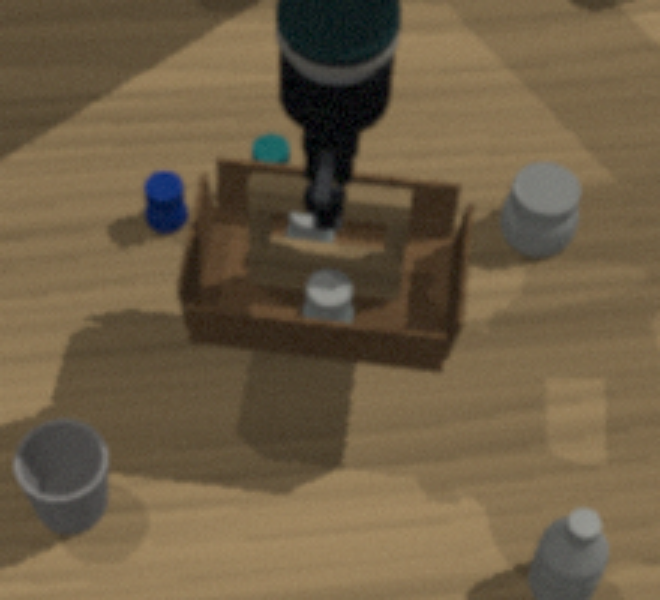

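The carrier is held level and about 10 cm up. The jars stand at (330,295) and (310,225), the walls are up, and the cup, tub and bottle are untouched. Handing in.

```bash
python3 -c "
from workcell import *
print(close_job())"
```

```text
the job is handed in; nothing more can be done
None
```

I folded up all four walls, gripped the carrier by its handle, lifted it about 10 cm and held it still for about 2 s. I handed the job in at about 29 s, still holding it.

**Last checks:**
- **Walls:** measured at about 1.44 to 1.5 rad after the lift; the back wall was visible only from the scene camera.
- **Grip:** the load on the wrist is a steady 6.3 N and the finger opening is 17 mm. The tool is level and not moving.
- **Surroundings:** in the last picture both jars stand in the carrier. The bottle, cup and tub look unmoved; I did not re-measure their positions.

**What went wrong on the way:**
- **Front wall jam:** my first push on the front wall jammed with about 90 N at the wrist, below the 120 N limit. If the gripper's body rather than the fingers made that contact, it broke the 40 N limit; I think it was the fingers but did not confirm it. The second try jammed at about 14 N. The third, with the gripper turned 90°, went through with almost no force.
- **Left wall:** a brief 13 N touch slid the carrier about 2 mm.
- **Back wall:** a mistyped column moved the tool 1.2 cm sideways during the push, with no visible effect.

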